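Bring the pin stamp to the ready position over the well plate

ROBOT

A 6-joint arm with a two-finger parallel gripper is mounted at the origin on the work surface. World frame = base frame: x ahead of the robot, y to its left, z up, the work surface at z = 0. Lengths are in m, angles in degrees, forces in N, time in s.
With the tool pointing down it reaches from about 0.375 to 0.825 m from the base axis. Payload 5.5 kg.
Tool frame: the origin (TCP) lies on the centre line of the jaws, within the pads' length; the fingertips stand 8 mm ahead of it and the grasp point (between the pads) lies 11 mm behind it; z points along the fingers, y is the line along which they close (so a half turn about z gives the same grasp; the last joint's range is limited). The gripper opens to 85 mm and grips with 20 to 120 N. Pads are 22 mm wide; open, the fingers measure 114 mm over their backs; the gripper's body (76 mm by 85 mm) begins 54 mm behind the grasp point. The pads swing forward as they close: fully open they stand 13 mm farther back than shut.
Start: joints at [71.963, 17.962, -2.699, 69.339, 0, 90], TCP at [0.186, 0.571, 0.239] pointing down, gripper open.
Joint ranges: [-152.73, 152.73], [-39.44, 99.34], [-58.76, 71.6], [-118.89, 123.64], [-81.53, 83.1], [-180, 180]. Speed limits (degrees/s): [136.94, 136.94, 172.46, 180, 180, 180].

INTERFACE

Orientations are given as a 3x3 rotation matrix whose columns are the frame's x, y, z axes.
In Python, from bench import monitor, optics, r gives the robot as it stands. The module is installed in compiled form; this text tells all that it offers.
- The arm moves only by the tool servo_tool, never from a script. Its argument "series" is a list of rows, each an object of numbers: "x", "y", "z": the shift along the tool's x, y, z in mm; "yaw": the turn about the tool's z in rad. A call has 1 to 20 rows; each row is the pose to reach, as a shift and turn from the pose commanded when the call began, along the tool's axes at that moment; what a row does not reach only later rows make up. A row lasts 1/8 s, in which the tool goes at most 62.5 mm and 10.7 degrees, less where a joint would pass 70% of its speed; a pose out of reach is approached as far as the arm can. A call with a gripper value outside its range is refused whole. "hand" is the opening, from 0 (shut) to 1 (fully open), set as the call begins (left out, the last holds). The fingers move at their own pace and stop on an object; "newtons" is the grip in N (left out, the last holds). Time passes only in rows, so rows that repeat a pose let the fingers close. It gives the time, the measured TCP pose, the force, the opening and the grip force at its end, in the units of the state.
- monitor.sense(): the state, without advancing time (a new reading comes with each control period).
- optics.get_image(name): name is "side" or "top" or "wrist"; returns the picture (400x640x3 uint8, red, green, blue); there is no depth.
- optics.get_calibration(name): a dict with "mtx" (3x3 intrinsics, pixels), "R" (3x3) and "t" (3): a world point X has camera coordinates R X + t. Camera axes: x right, y down, z forward; pixel columns grow to the right and rows downward; lengths in m; the calibration is good to about 2 mm. The wrist camera is an equidistant fisheye: a pixel r from the principal point sees the ray r / f radians off the axis. A picture is of the moment at which its call begins: read the wrist's pose just before it. get_calibration takes no time and is no camera call; for the wrist camera it gives the pose at the moment of the call.
- r.sign_off(): hands the job in; it is judged then, once.
The state is a dict: "t": time; "q": joint angles; "joint_velocities": joint speeds; "effort": joint torques, N m; "tool_pos": TCP position; "tool_rot": TCP orientation; "contact_force": force on the tool from outside, world axes, zero at the start; "torque": the same for the moment, N m; "finger_gap": finger opening in m; "finger_force": force on a finger pad.
Only numpy, scipy, OpenCV 4.12 (cv2) and the standard library are available. Lean on these libraries where they do the work, as an engineer would, in place of code of your own. Each camera call takes 0.05 s, during which the arm holds its last target. There are 200 camera calls.

TASK

Take the six-pin stamp with the blue upright handle out of the cluttered white tray, carry it over the tube rack to the six-well plate, and finish still holding it there, upright and still, with each pin above the middle of its own well (either way round) and the pin tips about 10 mm above the plate. The stamp must not touch the rack or the plate, nothing may touch the plate, and leave the rack and all the other things where they are.

Things in the scene. Friction and masses are not known exactly. Their poses are not given: they have to be found in the camera images.
- stamp_grip (a point): Six-pin stamp, loose, 84 to 168 g, standing on its pins in the tray, 73 mm high. Point: centre of its blue upright handle, 44 (own x) x 14 (own y) x 40 mm high; grip it across the 14 mm. Own z up. Under the handle an aluminium head 60 (x) x 40 (y) x 8 mm, its upper face 20 mm below this point.
- stamp_tips (a point): Centre of the six pin tips (the stamp's underside), 53 mm straight below stamp_grip; same axes. The steel pins are 4 mm in diameter and reach 25 mm below the head, in 3 columns 20 mm apart along x and 2 rows 20 mm apart along y.
- plate_top (a point): White six-well plate, 86 (x) x 66 (y) x 18 mm, fixed in a grey nest 112 x 92 x 16 mm on the bench. Point: middle of the plate's upper face, 34 mm above the bench; own z up. Round wells 12 mm wide, 12 mm deep, amber bottom, 3 columns 20 mm apart along own x, 2 rows 20 mm apart along own y, centred on this point, as the pins are.
- tray: White open tray, fixed, 180 (x) x 240 (y) x 30 mm high, walls and floor 4 mm. Origin: centre of its underside. It stands on one side of the rack and the plate on the other; which side varies.
- rack: Ivory tube rack between tray and plate, loose, 240 (x) x 90 (y) mm, 59 mm high, with capped tubes standing up to 104 mm above the bench. Origin: centre of its underside; the long side is its own x.
- punch: Bystander in the tray: small round aluminium stamp with seven pins, 32 mm in diameter, 28 mm high, no handle. Origin: centre of its underside.
- weight: Bystander in the tray: brass weight, 28 mm in diameter, 30 mm high. Origin: centre of its underside.
- cap_orange: Bystander in the tray: orange screw cap, 34 mm in diameter, 16 mm high. Origin: centre of its underside.
- cap_red: Bystander in the tray: red cap, 28 mm in diameter, 20 mm high. Origin: centre of its underside.
- collar: Bystander in the tray: steel collar, 36 mm in diameter, 14 mm high. Origin: centre of its underside.
- dish: Bystander on the bench beyond the rack: closed clear culture dish, 94 mm in diameter, 16 mm high. Origin: centre of its underside.
- marker: Bystander on the bench beyond the rack: white marker with yellow cap, 125 mm long, 15 mm thick. Origin: on its underside, 45 mm from its white end; lies along its own x.
Mind the look-alikes: they are no part of the job. Of the things that look like the part that bears stamp_grip, the smallest one is meant.

How it is judged (in metres and radians):
On the way, in this order (a step that is already met when the one before it is completed fails the run):
1. the stamp is lifted clear of the tray (distance of stamp_grip from where it was at the start of the episode above 0.02 m and contact force between stamp and tray below 0.1 N and height (world z) of stamp_tips above 0.015 m), for 0.1 s.
2. the stamp passes above the tube rack (x of stamp_tips in the frame of rack between -0.12 and 0.12 m and y of stamp_tips in the frame of rack between -0.045 and 0.045 m and height (world z) of stamp_tips above 0.059 m), for 0.04 s.
At the end, for the whole second after the job is handed in: Stamp held by the fingers, still, within 0.12 rad of upright; pin tips 3 to 17 mm above the plate's upper face; pin pattern centred within 4.5 mm of the well pattern and turned less than 0.12 rad from it (either way round); nothing touches the plate (z of stamp_tips in the frame of plate_top between 0.003 and 0.017 m and horizontal distance between stamp_tips and plate_top below 0.0045 m and angle between the x axis of stamp_tips and the x axis of plate_top, either way round below 0.12 rad and angle between stamp_tips's own z axis and vertical below 0.12 rad and linear speed of stamp below 0.02 m/s and contact force between the fingers and stamp above 1 N and contact force between plate and anything else below 0.3 N); the arm keeps its last pose, push and grip.
It fails at once if anything touches the well plate or its nest (contact force between plate and anything else above 0.5 N).
It fails at once if the stamp touches the rack (contact force between stamp and rack above 0.5 N).
It fails at once if the rack is shifted by more than 10 mm or tipped (distance of rack from where it was at the start of the episode above 0.01 m or angle between rack's own z axis and vertical above 0.15 rad).
It fails at once if another thing is moved by more than 25 mm (distance of any of punch, weight, cap_orange, cap_red, collar, dish, marker from where it was at the start of the episode above 0.025 m).
It also fails if it takes over 48 s, if anything falls off the work surface, if the arm or the gripper's body presses on something with over 40 N, if the wrist force passes 120 N, or if a joint passes its speed limit or range.

## Working session

There is one attempt and no reset: what is moved stays moved. The work goes in short steps, Python scripts to look and compute and a tool call to move; the robot and the scene stay as the last step left them, time stands still between calls to the robot, and variables do not carry over. Pictures are saved under pics/ and viewed, at most 10 in all, crops included, and the job is handed in when it is done.

Besides the shell and the picture viewer there is one more tool, called after "Call:" by a JSON object that holds its "api" and its "payload". servo_tool: Moves the arm, as the interface text tells. Its arguments: {"type":"object","properties":{"series":{"type":"array"},"hand":{"type":"number"},"newtons":{"type":"number"}},"required":["series"]}

```bash
mkdir -p pics
python3 - <<'E'
from bench import monitor, optics, r
import cv2,numpy as np
for n in("top","side","wrist"):
    im=optics.get_image(n); cv2.imwrite(f"pics/{n}0.png",im[:,:,::-1]); np.save(f"pics/{n}0.npy",im)
    c=optics.get_calibration(n); print(n,c["mtx"].round(1).tolist(),c["R"].round(3).tolist(),c["t"].round(3).tolist())
s=monitor.sense();print(s["t"],s["tool_pos"],s["tool_rot"],s["finger_gap"])
E
```

```text
top [[422.0, 0.0, 318.1], [0.0, 422.0, 200.3], [0.0, 0.0, 1.0]] [[0.017, -1.0, 0.019], [-0.998, -0.018, -0.055], [0.056, -0.018, -0.998]] [0.07, 0.58, 1.336]
side [[369.2, 0.0, 318.1], [0.0, 369.2, 197.2], [0.0, 0.0, 1.0]] [[-0.88, -0.475, -0.012], [-0.366, 0.695, -0.619], [0.302, -0.541, -0.785]] [0.559, 0.197, 0.827]
wrist [[309.7, 0.0, 324.3], [0.0, 309.7, 199.7], [0.0, 0.0, 1.0]] [[0.31, 0.951, -0.002], [0.906, -0.295, 0.302], [0.287, -0.095, -0.953]] [-0.599, -0.039, 0.38]
0.15 [0.18563817 0.57008813 0.23862764] [[-9.50852840e-01  3.09642873e-01 -4.09724658e-04]
 [ 3.09643144e-01  9.50851969e-01 -1.28737110e-03]
 [-9.03778737e-06 -1.35096889e-03 -9.99999087e-01]] 0.08549083318371725
```

View pics/top0.png

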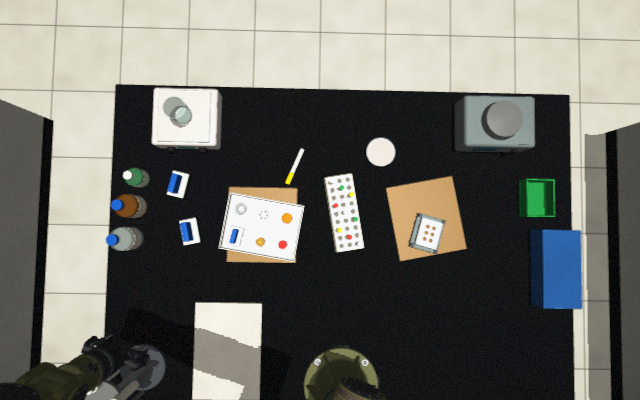

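View pics/side0.png

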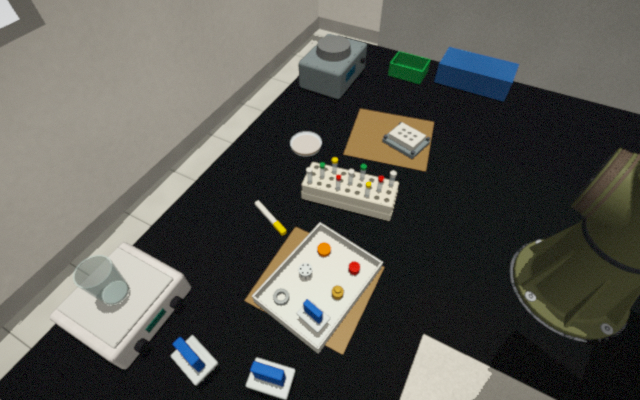

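The top view shows the stamp in the tray at about (235,236), with look-alikes outside it at (178,183) and (190,231). The rack is at (344,213) and the plate at (429,233). The side view agrees: the stamp's handle is at (313,310) and the plate at (408,137).

```bash
cat > h.py <<'E'
import numpy as np,cv2
from bench import monitor,optics
def cast(c,px,z,fish=False):
    px=np.atleast_2d(np.asarray(px,float)); K,R,t=c["mtx"],np.array(c["R"]),np.array(c["t"])
    d=np.c_[(px[:,0]-K[0][2])/K[0][0],(px[:,1]-K[1][2])/K[1][1]]
    if fish:
        th=np.linalg.norm(d,axis=1,keepdims=True); d=np.c_[d/np.maximum(th,1e-9)*np.sin(th),np.cos(th)]
    else: d=np.c_[d,np.ones(len(d))]
    C=-R.T@t; w=d@R; return C+w*((z-C[2])/w[:,2])[:,None]
def blobs(m,amin):
    cs,_=cv2.findContours(m.astype(np.uint8),cv2.RETR_EXTERNAL,cv2.CHAIN_APPROX_NONE)
    return [c for c in cs if cv2.contourArea(c)>=amin]
def rect(P):
    """min-area rectangle of world points: centre mm, sizes mm, long axis angle deg"""
    (cx,cy),(w,h),_=rr=cv2.minAreaRect((P[:,:2]*1000).astype(np.float32)); b=cv2.boxPoints(rr)
    e=max((b[1]-b[0],b[2]-b[1]),key=np.linalg.norm); return np.round([cx,cy,max(w,h),min(w,h),np.degrees(np.arctan2(e[1],e[0]))%180],1)
def blue(im):
    h=cv2.cvtColor(im,cv2.COLOR_RGB2HSV); return (h[...,0]>98)&(h[...,0]<128)&(h[...,1]>140)&(h[...,2]>50)
E
python3 - <<'E'
from h import *
for n in("top","side"):
    im=np.load(f"pics/{n}0.npy");c=optics.get_calibration(n)
    for b in blobs(blue(im),15):
        print(n,"blue",b.mean((0,1)).round(1),rect(cast(c,b[:,0],.077)))
im=np.load("pics/top0.npy");c=optics.get_calibration("top")
print("plate",cast(c,[[429,233]],.034),"rack corners",cast(c,[[325,178],[352,174],[364,248],[336,252]],.059).round(3).tolist())
print("tray corners",cast(c,[[229,192],[304,206],[295,263],[220,250]],.03).round(3).tolist())
E
python3 - <<'E'
import cv2
w=cv2.imread("pics/wrist0.png");t=cv2.imread("pics/top0.png")[170:270,210:470]
t=cv2.resize(t,None,fx=3,fy=3,interpolation=cv2.INTER_CUBIC)[:, :780]
cv2.imwrite("pics/a.png",t)
E
```

```text
top blue [111.6 239.5] [445.5 701.9  33.4  30.  136.9]
top blue [555.9 268.4] [ 380.1 -648.9  241.   153.1    0. ]
top blue [233.4 235.7] [463.  336.3  41.6  15.4 167.5]
top blue [185.9 231.3] [474.4 480.2  55.2  29.4  13.2]
top blue [116.1 204.4] [552.8 691.7  33.5  30.3  91.1]
top blue [173.5 182.7] [620.8 521.9  54.6  33.  166.2]
side blue [267.6 372.9] [476.9 481.6  65.1  23.8  11.7]
side blue [187.4 352.9] [622.  521.   77.6  20.9 169. ]
side blue [312.7 311.1] [459.9 345.3  49.4  19.3 163.1]
side blue [476.1  73.6] [ 3.793e+02 -6.061e+02  2.394e+02  2.280e+02  1.000e-01]
plate [[ 0.4805423  -0.27116597  0.034     ]] rack corners [[0.646, 0.061, 0.059], [0.66, -0.023, 0.059], [0.431, -0.063, 0.059], [0.418, 0.024, 0.059]]
tray corners [[0.599, 0.363, 0.03], [0.559, 0.125, 0.03], [0.379, 0.15, 0.03], [0.416, 0.385, 0.03]]
```

View pics/wrist0.png

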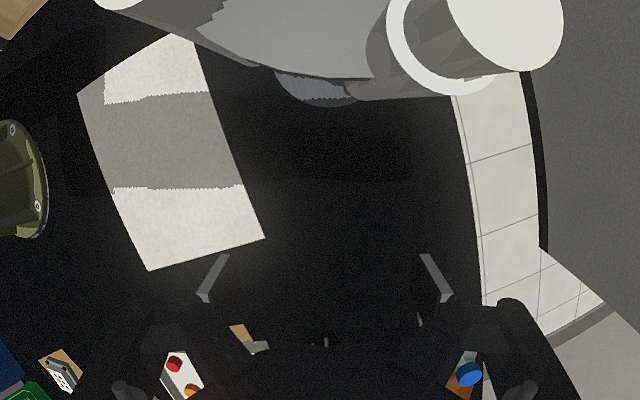

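The wrist view shows the stray table, with the tray only at the bottom edge at about (180,375). I'll move above the stamp, which is at roughly (0.463, 0.336).

Call:
{"api": "servo_tool", "payload": {"series": [{"x": -25, "y": -10, "z": 5, "yaw": -0.02}, {"x": -75, "y": -30, "z": 15, "yaw": -0.05}, {"x": -130, "y": -53, "z": 25, "yaw": -0.096}, {"x": -185, "y": -75, "z": 40, "yaw": -0.096}, {"x": -240, "y": -98, "z": 50, "yaw": -0.096}, {"x": -290, "y": -118, "z": 60, "yaw": -0.096}, {"x": -325, "y": -132, "z": 60, "yaw": -0.096}, {"x": -336, "y": -137, "z": 60, "yaw": -0.096}, {"x": -336, "y": -137, "z": 60, "yaw": -0.096}, {"x": -336, "y": -137, "z": 60, "yaw": -0.096}], "hand": 1, "newtons": 60}}

```text
t: 1.4
tool_pos: [0.4619, 0.337, 0.1793]
tool_rot: [[-0.976, 0.216, -0.0], [0.216, 0.976, 0.0], [0.001, 0.0, -1.0]]
contact_force: [0.1, -0.5, -0.2]
finger_gap: 0.0854
finger_force: 0.0
```

Run:
```python
from h import *
s=monitor.sense(); c=optics.get_calibration("wrist"); im=optics.get_image("wrist")
print(s["t"],s["tool_pos"],s["tool_rot"][:2,:2])
for b in blobs(blue(im),60): print(b.mean((0,1)).round(1),cv2.contourArea(b),rect(cast(c,b[:,0],.077,True)))
cv2.imwrite("pics/w1.png",im[:,:,::-1]);np.save("pics/w1.npy",im)
```

```text
1.4 [0.46194698 0.33703102 0.17930494] [[-0.97644086  0.21578466]
 [ 0.21578455  0.97644096]]
[515.5 289.9] 1037.5 [606.  522.4  77.   48.6  58.7]
[485.8 180.6] 2462.0 [476.5 479.1  78.2  37.7  12.2]
```

View pics/w1.png

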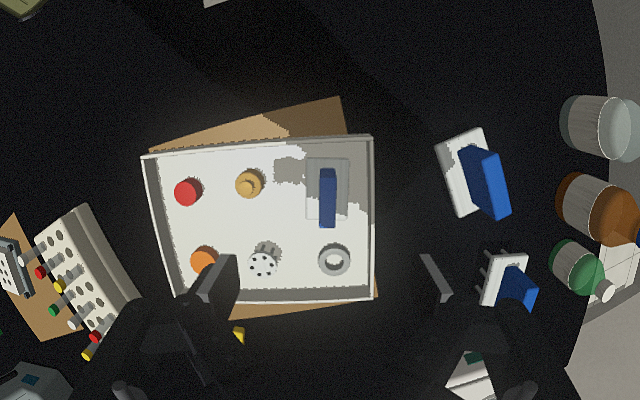

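The wrist view shows the stamp's handle in shade at about (327,197), nearly aligned with the tool. The mask missed it because of the shade, so I'll measure it with a looser threshold.

Run:
```python
from h import *
im=np.load("pics/w1.npy"); c=optics.get_calibration("wrist")
h=cv2.cvtColor(im,cv2.COLOR_RGB2HSV)
m=(h[...,0]>98)&(h[...,0]<128)&(h[...,1]>110)&(h[...,2]>25); m[:,:295]=0;m[:,360:]=0
for b in blobs(m,60): print(b.mean((0,1)).round(1),cv2.contourArea(b),b[:,0].min(0),b[:,0].max(0),rect(cast(c,b[:,0],.077,True)))
for v in range(162,232,4): print(v, np.where(m[v])[0][[0,-1]] if m[v].any() else None, h[v,327], end=";")
C=-np.array(c["R"]).T@c["t"]; print("cam",C)
print(cast(c,[[327.5,228],[328,179]],.077,True))
```

```text
[327.4 194.2] 750.0 [319 169] [335 227] [459.6 340.   49.1  12.5 166.2]
162 None [ 40   6 137];166 None [ 40  11 143];170 [320 333] [110 127  86];174 [320 334] [110 113  90];178 [320 335] [110 133 115];182 [320 335] [112 125 116];186 [320 335] [111 129 115];190 [320 335] [110 137 112];194 [320 334] [110 120 117];198 [320 335] [111 111 119];202 [320 334] [112 113 117];206 [320 334] [110 125 112];210 [320 334] [114 112 112];214 [320 334] [110 116 117];218 [320 334] [111 106 118];222 [319 333] [111 118 117];226 [320 334] [111 119 114];230 None [ 30   7 216];cam [0.38657021 0.35374895 0.31393879]
[[0.48442379 0.33482816 0.077     ]
 [0.44377193 0.34408531 0.077     ]]
```

Call:
{"api": "servo_tool", "payload": {"series": [{"x": 0, "y": 3, "z": 15}, {"x": 0, "y": 3, "z": 50}, {"x": 0, "y": 3, "z": 85}, {"x": 0, "y": 3, "z": 112}, {"x": 0, "y": 3, "z": 125}, {"x": 0, "y": 3, "z": 129}, {"x": 0, "y": 3, "z": 129}]}}

```text
invalid input at $.series[0]: expected keys x, y, z, yaw
```

Call:
{"api": "servo_tool", "payload": {"series": [{"z": 0}, {"z": 0}, {"z": 0}, {"z": 0}, {"z": 0}, {"z": 0}, {"z": 0}, {"z": 0}], "hand": 0, "newtons": 60}}

```text
invalid input at $.series[0]: expected keys x, y, z, yaw
```

Call:
{"api": "servo_tool", "payload": {"series": [{"x": 0, "y": 3, "z": 15, "yaw": 0}, {"x": 0, "y": 3, "z": 50, "yaw": 0}, {"x": 0, "y": 3, "z": 85, "yaw": 0}, {"x": 0, "y": 3, "z": 112, "yaw": 0}, {"x": 0, "y": 3, "z": 125, "yaw": 0}, {"x": 0, "y": 3, "z": 129, "yaw": 0}, {"x": 0, "y": 3, "z": 129, "yaw": 0}]}}

```text
t: 2.33
tool_pos: [0.4638, 0.3396, 0.0508]
tool_rot: [[-0.976, 0.217, 0.001], [0.217, 0.976, 0.0], [-0.001, 0.001, -1.0]]
contact_force: [-0.1, -0.2, 0.4]
finger_gap: 0.0857
finger_force: 0.0
```

Call:
{"api": "servo_tool", "payload": {"series": [{"x": 0, "y": 0, "z": 0, "yaw": 0}, {"x": 0, "y": 0, "z": 0, "yaw": 0}, {"x": 0, "y": 0, "z": 0, "yaw": 0}, {"x": 0, "y": 0, "z": 0, "yaw": 0}, {"x": 0, "y": 0, "z": 0, "yaw": 0}, {"x": 0, "y": 0, "z": 0, "yaw": 0}, {"x": 0, "y": 0, "z": 0, "yaw": 0}, {"x": 0, "y": 0, "z": 0, "yaw": 0}], "hand": 0, "newtons": 60}}

```text
t: 3.32
tool_pos: [0.4637, 0.3392, 0.0506]
tool_rot: [[-0.976, 0.217, 0.0], [0.217, 0.976, 0.0], [-0.0, 0.0, -1.0]]
contact_force: [-0.4, -0.4, 4.2]
finger_gap: 0.0132
finger_force: 58.9
```

Gripped at a 13.2 mm gap. Next I lift, and measure the plate's orientation from the first top picture.

Call:
{"api": "servo_tool", "payload": {"series": [{"x": 0, "y": 0, "z": -8, "yaw": 0}, {"x": 0, "y": 0, "z": -30, "yaw": 0}, {"x": 0, "y": 0, "z": -65, "yaw": 0}, {"x": 0, "y": 0, "z": -105, "yaw": 0}, {"x": 0, "y": 0, "z": -140, "yaw": 0}, {"x": 0, "y": 0, "z": -160, "yaw": 0}, {"x": 0, "y": 0, "z": -165, "yaw": 0}, {"x": 0, "y": 0, "z": -165, "yaw": 0}]}}

```text
t: 4.32
tool_pos: [0.4632, 0.339, 0.2148]
tool_rot: [[-0.976, 0.217, -0.001], [0.217, 0.976, -0.0], [0.0, -0.0, -1.0]]
contact_force: [0.7, 0.3, -0.7]
finger_gap: 0.0134
finger_force: 58.4
```

Run:
```python
from h import *
im=np.load("pics/top0.npy"); c=optics.get_calibration("top")
h=cv2.cvtColor(im,cv2.COLOR_RGB2HSV); sub=np.zeros(h.shape[:2],bool); sub[205:262,400:455]=1
w=(h[...,1]<40)&(h[...,2]>120)&sub; 
for b in blobs(w,50): print("white",b.mean((0,1)),rect(cast(c,b[:,0],.034)))
n=(h[...,1]<70)&sub
for b in blobs(n,200): print("nest+plate",rect(cast(c,b[:,0],.025)))
a=(h[...,1]>45)&sub&(cv2.fillPoly(np.zeros(h.shape[:2],np.uint8),[max(blobs(w,50),key=cv2.contourArea)],1)>0)
for b in blobs(a,1): M=b.mean((0,1)); print("well",M.round(1),cast(c,M,.03).round(4))
s=monitor.sense(); print(s["q"])
```

```text
white [426.30894309 232.19512195] [ 480.3 -264.3  108.6   89.1  164.7]
nest+plate [ 392.6 -273.9  169.1   30.9  101.6]
nest+plate [ 480.4 -266.2  110.7   92.8  164.7]
well [429.9 240.1] [[ 0.458  -0.2751  0.03  ]]
well [423.9 238.1] [[ 0.464 -0.256  0.03 ]]
well [431.1 233.9] [[ 0.4779 -0.2791  0.03  ]]
well [425.1 232.1] [[ 0.483 -0.26   0.03 ]]
well [433. 228.] [[ 0.4965 -0.285   0.03  ]]
well [427. 226.] [[ 0.5025 -0.2659  0.03  ]]
[ 3.61938458e+01  1.58080245e+01 -8.82662570e+00  6.54036802e+01
  3.32966122e-03  4.87277553e+01]
```

The plate centre is about (0.480, -0.270), with its long axis at about 164.6°. I'll carry the stamp over the rack to a viewing pose just past the plate.

Call:
{"api": "servo_tool", "payload": {"series": [{"x": -4, "y": -12, "z": 0, "yaw": 0}, {"x": -16, "y": -41, "z": 0, "yaw": 0}, {"x": -32, "y": -83, "z": 0, "yaw": 0}, {"x": -50, "y": -130, "z": 0, "yaw": 0}, {"x": -68, "y": -177, "z": 0, "yaw": 0.01}, {"x": -87, "y": -224, "z": 0, "yaw": 0.02}, {"x": -105, "y": -271, "z": 0, "yaw": 0.03}, {"x": -123, "y": -319, "z": 0, "yaw": 0.04}, {"x": -142, "y": -366, "z": 0, "yaw": 0.045}, {"x": -160, "y": -413, "z": 0, "yaw": 0.045}, {"x": -178, "y": -460, "z": 0, "yaw": 0.045}, {"x": -196, "y": -507, "z": 0, "yaw": 0.045}, {"x": -212, "y": -549, "z": 0, "yaw": 0.045}, {"x": -224, "y": -578, "z": 0, "yaw": 0.045}, {"x": -228, "y": -590, "z": 0, "yaw": 0.045}, {"x": -228, "y": -590, "z": 0, "yaw": 0.045}, {"x": -228, "y": -590, "z": 0, "yaw": 0.045}, {"x": -228, "y": -590, "z": 0, "yaw": 0.045}]}}

```text
t: 6.58
tool_pos: [0.558, -0.2851, 0.2154]
tool_rot: [[-0.966, 0.259, -0.0], [0.259, 0.966, 0.0], [0.0, 0.0, -1.0]]
contact_force: [-0.1, 0.4, -1.0]
finger_gap: 0.0133
finger_force: 58.5
```

Run:
```python
from h import *
s=monitor.sense(); c=optics.get_calibration("wrist"); im=optics.get_image("wrist")
print(s["t"],s["tool_pos"],np.degrees(np.arctan2(s["tool_rot"][1,0],s["tool_rot"][0,0])),s["finger_gap"])
cv2.imwrite("pics/w2.png",im[:,:,::-1]);np.save("pics/w2.npy",im)
K,R,t=c["mtx"],c["R"],c["t"]; p=R@np.array([.480,-.270,.034])+t; th=np.arctan2(np.hypot(p[0],p[1]),p[2]); print(p[:2]/np.hypot(p[0],p[1])*th*K[0][0]+[K[0][2],K[1][2]])
np.savez("pics/w2c.npz",mtx=K,R=R,t=t)
```

```text
6.575 [ 0.55795005 -0.28514271  0.2154469 ] 164.96566933915454 0.013320197536475264
[318.71929866 102.64329171]
```

View pics/w2.png

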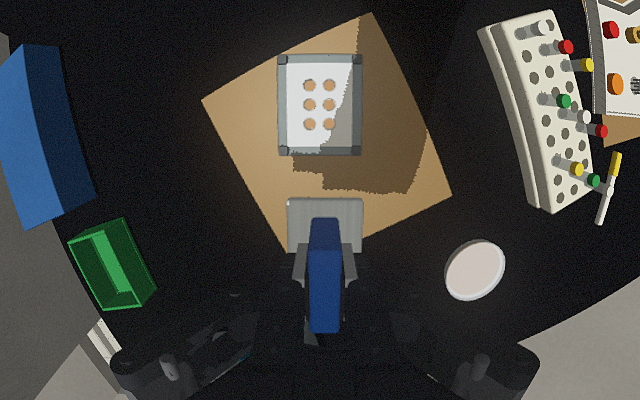

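The wrist view shows the six wells between (309,85) and (329,124), and the stamp held upright with its head's near edge at row 200, columns 287–363. Next I measure both.

Run:
```python
from h import *
im=np.load("pics/w2.npy"); c=dict(np.load("pics/w2c.npz")); s=monitor.sense()
T,Rt=np.array(s["tool_pos"]),np.array(s["tool_rot"])
h=cv2.cvtColor(im,cv2.COLOR_RGB2HSV)
a=((h[...,0]<25)&(h[...,1]>50)); a[:72]=0;a[135:]=0;a[:,:298]=0;a[:,340:]=0
P=np.array([cv2.minEnclosingCircle(b)[0] for b in blobs(a,20)]); print(P.round(1).tolist())
W=cast(c,P,.029,True); ctr=W.mean(0); u=np.linalg.svd(W[:,:2]-ctr[:2])[2][0]; print("plate",ctr.round(4),"ang",np.degrees(np.arctan2(u[1],u[0]))%180, "spread",np.ptp((W-ctr)[:,:2]@u))
g=(h[...,1]<45)&(h[...,2]>90); g[:190]=0;g[255:]=0;g[:,:275]=0;g[:,375:]=0
tool=lambda X:((X-T)@Rt*1000).round(1)
for v in (204,215,228,238):
    x=np.where(g[v])[0]; print("head row",v,x[0],x[-1],tool(cast(c,[[x[0],v],[x[-1]+1,v]],T[2]-.0136,True))[:,:2].tolist())
ys=[np.where(g[:,u])[0][0] for u in (292,310,325,340,357)]; print("head near edge",ys,tool(cast(c,[[u,y] for u,y in zip((292,310,325,340,357),ys)],T[2]-.0136,True))[:,:2].tolist())
m=blue(im);m[:,:295]=0;m[:,355:]=0;m[:190]=0
for v in range(214,340,8):
    x=np.where(m[v])[0]
    if len(x): print("handle row",v,x[0],x[-1],h[v,(x[0]+x[-1])//2,2],tool(cast(c,[[x[0],v],[x[-1]+1,v]],T[2]+.0264,True))[:,:2].tolist())
```

```text
[[329.0, 123.2], [309.4, 123.3], [328.6, 104.5], [309.2, 104.3], [328.8, 85.2], [309.2, 85.2]]
plate [ 0.4816 -0.2702  0.029 ] ang 165.24142459340527 spread 0.03965251394544553
head row 204 286 363 [[28.1, -19.4], [28.0, 20.2]]
head row 215 287 362 [[22.1, -19.1], [22.1, 19.9]]
head row 228 287 361 [[14.9, -19.4], [14.9, 19.7]]
head row 238 288 361 [[9.2, -19.1], [9.1, 19.9]]
head near edge [np.int64(198), np.int64(198), np.int64(198), np.int64(198), np.int64(198)] [[31.2, -16.2], [31.2, -7.1], [31.2, 0.4], [31.2, 7.9], [31.2, 16.5]]
handle row 222 312 337 82 [[34.2, -4.6], [34.2, 5.2]]
handle row 230 312 338 86 [[31.0, -4.6], [31.0, 5.6]]
handle row 238 312 339 83 [[27.6, -4.7], [27.6, 6.1]]
handle row 246 309 340 84 [[24.2, -5.9], [24.2, 6.5]]
handle row 254 308 341 112 [[20.7, -6.4], [20.7, 7.0]]
handle row 262 308 341 108 [[17.1, -6.4], [17.0, 7.1]]
handle row 270 308 341 108 [[13.3, -6.5], [13.3, 7.2]]
handle row 278 309 340 110 [[9.5, -6.2], [9.5, 6.8]]
handle row 286 309 340 108 [[5.6, -6.3], [5.5, 6.9]]
handle row 294 309 340 109 [[1.5, -6.4], [1.4, 7.0]]
handle row 302 309 339 112 [[-2.8, -6.5], [-2.8, 6.7]]
handle row 310 310 339 109 [[-7.2, -6.2], [-7.2, 6.8]]
handle row 318 309 339 110 [[-11.8, -6.7], [-11.8, 7.0]]
handle row 326 310 339 105 [[-16.6, -6.4], [-16.6, 7.1]]
```

Call:
{"api": "servo_tool", "payload": {"series": [{"x": 10, "y": -1, "z": 0, "yaw": 0}, {"x": 32, "y": -3, "z": 0, "yaw": 0}, {"x": 55, "y": -5, "z": 0, "yaw": 0}, {"x": 72, "y": -6, "z": 10, "yaw": 0}, {"x": 77, "y": -6, "z": 30, "yaw": -0.004}, {"x": 77, "y": -6, "z": 60, "yaw": -0.004}, {"x": 77, "y": -6, "z": 85, "yaw": -0.004}, {"x": 77, "y": -6, "z": 97, "yaw": -0.004}, {"x": 77, "y": -6, "z": 100, "yaw": -0.004}, {"x": 77, "y": -6, "z": 100, "yaw": -0.004}, {"x": 77, "y": -6, "z": 100, "yaw": -0.004}]}}

```text
t: 8.0
tool_pos: [0.4827, -0.2723, 0.1163]
tool_rot: [[-0.966, 0.257, 0.001], [0.257, 0.966, -0.001], [-0.002, -0.0, -1.0]]
contact_force: [0.1, 0.5, -0.4]
finger_gap: 0.013
finger_force: 58.5
```

Run:
```python
from h import *
s=monitor.sense();print(s["t"],s["tool_pos"],s["tool_rot"].round(4)[:2,:2].tolist())
T,R=s["tool_pos"],s["tool_rot"]
tips=T+R@np.array([.0008,.0003,.0466]);print("tips",tips,"move tool mm",(R.T@(np.array([.4813,-.2702,.044])-tips)*1000).round(1))
im=optics.get_image("side"); cv2.imwrite("pics/s2.png",cv2.resize(im[70:190,340:480,::-1],None,fx=4,fy=4,interpolation=cv2.INTER_CUBIC))
```

```text
8.0 [ 0.48273477 -0.27234907  0.11626762] [[-0.9665, 0.2568], [0.2568, 0.9665]]
tips [ 0.48210306 -0.27189101  0.06966632] move tool mm [ 1.2  1.4 25.7]
```

View pics/s2.png

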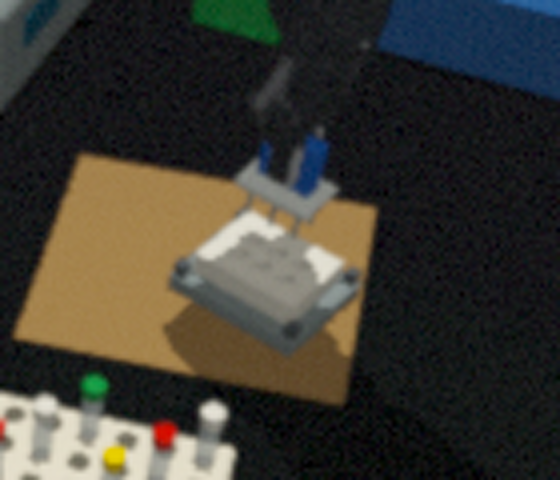

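The side view shows the head at crop pixel (285,190), level above the plate at (265,270), with pins clear and parallel. I'll lower to the final height with small corrections.

Call:
{"api": "servo_tool", "payload": {"series": [{"x": 1, "y": 1, "z": 6, "yaw": 0}, {"x": 1, "y": 1, "z": 13, "yaw": 0}, {"x": 1, "y": 1, "z": 19, "yaw": 0}, {"x": 1, "y": 1, "z": 23, "yaw": 0}, {"x": 1, "y": 1, "z": 25, "yaw": 0}, {"x": 1, "y": 1, "z": 25, "yaw": 0}, {"x": 1, "y": 1, "z": 25, "yaw": 0}, {"x": 1, "y": 1, "z": 25, "yaw": 0}]}}

```text
t: 9.05
tool_pos: [0.4815, -0.2709, 0.0905]
tool_rot: [[-0.966, 0.257, 0.0], [0.257, 0.966, -0.0], [-0.0, -0.0, -1.0]]
contact_force: [-0.6, 0.9, -0.3]
finger_gap: 0.0134
finger_force: 58.5
```

Run:
```python
from h import *
s=monitor.sense()
T,R=s["tool_pos"],s["tool_rot"]
tips=T+R@np.array([.0008,.0003,.0466]);print(s["t"],"tips",tips,"move tool mm",(R.T@(np.array([.4813,-.2702,.044])-tips)*1000).round(1),s["finger_force"])
im=optics.get_image("wrist"); cv2.imwrite("pics/w3.png",cv2.resize(im[120:340,200:460,::-1],None,fx=2.5,fy=2.5))
im=optics.get_image("side"); cv2.imwrite("pics/s3.png",cv2.resize(im[80:170,360:460,::-1],None,fx=6,fy=6,interpolation=cv2.INTER_CUBIC))
```

```text
9.05 tips [ 0.4808441  -0.27036689  0.04391478] move tool mm [-0.4  0.3 -0.1] 58.47810924053192
```

View pics/w3.png

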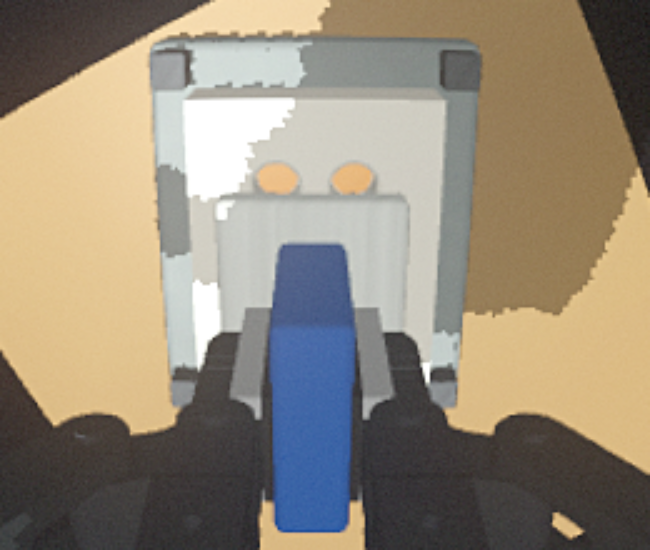

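View pics/s3.png

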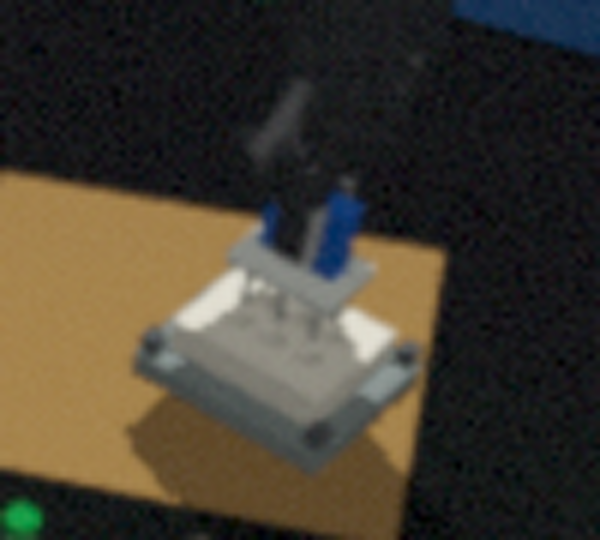

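The wrist view shows the head centred at crop column 313 between wells at 278 and 353, and square to the plate. The side view shows the pins above their wells with a gap, so I'm handing in.

```bash
python3 -c "
from bench import r
print(r.sign_off())"
```

```text
the job is handed in; nothing more can be done
None
```

The job is handed in at about 9 s: the stamp is held upright over the six-well plate, pin tips about 10 mm above it and centred to within about 1 mm by my measurement; no verdict was returned.

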